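# Clear the drain tray, then crack the stuck lid of the compound tub and hold it ajar

### The job

The drain tray of small castings lies over the lid of the polishing-compound tub. Swing the tray up and right over to its stop so that all four castings slide off into the bin, and leave it standing open there. Then break the tub's lid free from its sticky gasket, without letting it fly wide open, and finish with the gripper still holding it slightly open, about a finger's width at its front edge; leave the buffing wheel, the compound bar and the jar alone.

Things in the scene. Friction and masses are not known exactly. Their poses are not given: they have to be found in the camera images.
- station: fixed drain station, base 190 x 380 mm; origin on the bench directly below the tray's hinge line, z up. On its -y side the grey open bin (walls 104 mm high), at y = 0 a blue upright plate carrying the tray hinge, on its +y side the blue tub with its dark steel lid. Both hinge lines run along its x axis
- tray (a joint): angle of the bright steel tray (rad): 0 = level over the tub lid, grows as its bar end swings up and over to the bin, stop at 1.95; past 1.5 it stays over by its weight, below that it falls back. Hinge line: station y = 0, 130 mm above the bench, nearly free. Floor 136 x 105 mm (y from 0 to 105), walls 18 mm high on three sides, open at the hinge. About 0.35 kg
- tray_bar (a point): middle of the tray's round grip bar (12 mm thick, about 100 mm free length along station x). Tray level: 150 mm from the hinge line towards +y, 40 mm above it (170 mm above the bench); turns with the tray. The tray's end wall is 45 mm behind it, its top 22 mm lower: open fingers fit from above. The bar can turn between vertical fingers through the whole swing
- lid (a joint): angle of the tub lid (rad): 0 = closed, grows as the front (+y) edge rises; 0.12 lifts that edge 16 mm. The gasket sticks: a lift of some 12 to 22 N at the bar, greatest in the first 2 to 5 mm and gone after about 10 mm there; the lid falls shut when let go. Hinge line: station y = 22 mm, 72 mm above the bench. Stop at 0.45
- lid_bar (a point): middle of the lid's round bar handle (12 mm thick, 80 mm clear between its two posts, along station x). Closed: station y = 120 mm, 112 mm above the bench, 32 mm above the lid's top face; 98 mm in front of and 40 mm above the lid's hinge line. Reachable only once the tray is swung over
- lid_lip (a point): middle of the lid's front lower edge, 134 mm in front of the lid's hinge line; 72 mm above the bench when closed
- bin_in (a point): centre of the bin's floor, at station y = -100 mm; axes as the station's. Inside the bin is 168 x 190 mm, its walls rise 96 mm above this point
- casting0: aluminium lever casting, 34 x 18 x 14 mm bar with a round boss 16 mm across and 8 mm high on top; origin centre of its underside; one of four alike lying on the tray, 50 g
- casting1: aluminium lever casting, 34 x 18 x 14 mm bar with a round boss 16 mm across and 8 mm high on top; origin centre of its underside; one of four alike lying on the tray, 50 g
- casting2: aluminium lever casting, 34 x 18 x 14 mm bar with a round boss 16 mm across and 8 mm high on top; origin centre of its underside; one of four alike lying on the tray, 50 g
- casting3: aluminium lever casting, 34 x 18 x 14 mm bar with a round boss 16 mm across and 8 mm high on top; origin centre of its underside; one of four alike lying on the tray, 50 g
- buff: bystander: buffing wheel lying flat, pale, 100 mm across, 30 mm high; origin centre of underside
- bar: bystander: reddish-brown bar of polishing compound, 55 x 150 x 45 mm; origin centre of underside
- jar: bystander: closed grey jar, 64 mm across, 85 mm high; origin centre of underside
Mind the look-alikes: they are no part of the job. What is shaped like the casting0 but orange is not meant.

How it is judged:
By the outcome, as a careful person would: the job done as asked, in the order asked, and still so for the second after the job is handed in, while the arm keeps its last pose, push and grip.
It also fails if it takes over 46 s, if anything falls off the work surface, if the arm or the gripper's body presses on something with over 40 N, if the wrist force passes 120 N, or if a joint passes its speed limit or range.

### The arm

A 6-joint arm with a two-finger parallel gripper is mounted at the origin on the work surface. World frame = base frame: x ahead of the robot, y to its left, z up, the work surface at z = 0. Lengths are in mm, angles in degrees, forces in N, time in s.
With the tool pointing down it reaches from about 300 to 850 mm from the base axis. Payload 4.2 kg.
Tool frame: the origin (TCP) lies between the finger pads; the fingertips stand 14 mm ahead of it and the grasp point (between the pads) lies 5 mm behind it; z points along the fingers, y is the line along which they close (so a half turn about z gives the same grasp; the last joint's range is limited). The gripper opens to 91 mm and grips with 3 to 60 N. Pads are 32 mm wide; open, the fingers measure 118 mm over their backs; the gripper's body (76 mm by 178 mm) begins 60 mm behind the grasp point.
Start: joints at [65.776, 18.312, 89.639, -0, 72.044, -1.146], TCP at [225.401, 528.995, 227.976] pointing down, gripper open.
Joint ranges: [-177.97, 177.97], [-48.28, 115.42], [12.27, 149.76], [-77.06, 257.06], [2.81, 150.46], [-146.56, 146.56]. Speed limits (degrees/s): [147.25, 147.25, 180, 180, 180, 180].

### API

Orientations are given as [roll, pitch, yaw] about the fixed x, y, z axes, in that order (R = Rz(yaw) Ry(pitch) Rx(roll)).
In Python, from workcell import * gives the robot as it stands. The module is installed in compiled form; this text tells all that it offers.
- The arm moves only by the tool send_rows, never from a script. Its argument "deltas" is a list of rows, each a list of 2 entries, a list of its own where there are three numbers: the shift along the tool's x, y, z normalised to -1 to 1, where 1 is 0.5 m, then the turn, a rotation vector about the tool's x, y, z normalised to -1 to 1, where 1 is 0.5 rad. A call has 1 to 10 rows; each row shifts and turns the commanded pose from where the row before left it, along the tool's axes as they then stand; what a row does not reach is not made up. A row lasts 1/10 s, in which the tool goes at most 50 mm and 8.59 degrees, less where a joint would pass 70% of its speed; a pose out of reach is approached as far as the arm can. A call with a number of a shift or a turn outside -1 to 1 is refused whole. A call with a gripper value outside its range is refused whole. "grip" is the closure, from 0 (fully open) to 1 (shut), set as the call begins (left out, the last holds). The fingers move at their own pace and stop on an object; "grip_force" is the grip in N (left out, the last holds). Time passes only in rows, so rows that do not move let the fingers close. It gives the time, the measured TCP pose, the force, the opening and the grip force at its end, in the units of the state.
- state(): the state, without advancing time (a new reading comes with each control period).
- grab_frame(name): name is "side" or "top"; returns the picture (420x560x3 uint8, red, green, blue); there is no depth.
- calibration(name): a dict with "mtx" (3x3 intrinsics, pixels), "R" (3x3) and "t" (3): a world point X has camera coordinates R X + t. Camera axes: x right, y down, z forward; pixel columns grow to the right and rows downward; lengths in mm; the calibration is good to about 2 mm. A picture is of the moment at which its call begins. calibration takes no time and is no camera call.
- job_done(): hands the job in; it is judged then, once.
Trained networks look in the newest picture that a camera, given by its name, has taken for a name from the list of things; names that differ only in an ending like _2 or _b are one class to them, and where a whole thing is asked for, a point or a joint stands for the part that bears it (a point fixed in the world has none). Each returns a list of dicts, best first, with "p" (0 to 1); they miss things now and then, are a little off and sometimes report something else, mostly with a low value. They report only what shows in the picture. A call takes as long as a camera call. They do not tell look-alikes from the thing itself.
- trace(camera, label): "pixels" (420x560 bool, what is visible of it) and "bbox" ([left, top, width, height] in pixels, round what is visible of it).
The state is a dict: "time_s": time; "qpos": joint angles; "qvel": joint speeds; "effort": joint torques, N m; "ee_pos": TCP position; "ee_rot": TCP orientation; "force": force on the tool from outside, world axes, zero at the start; "torque": the same for the moment, N m; "gripper_width": finger opening in mm; "gripper_force": force on a finger pad.
Only numpy, scipy, OpenCV 4.12 (cv2) and the standard library are available. Lean on these libraries where they do the work, as an engineer would, in place of code of your own. Each camera call takes 0.05 s, during which the arm holds its last target. There are 200 camera calls.

## Working session

There is one attempt and no reset: what is moved stays moved. The work goes in short steps, Python scripts to look and compute and a tool call to move; the robot and the scene stay as the last step left them, time stands still between calls to the robot, and variables do not carry over. Pictures are saved under pics/ and viewed, at most 10 in all, crops included, and the job is handed in when it is done.

Besides the shell and the picture viewer there is one more tool, called after "Call:" as name(argument=value, ...), one argument or row to a line, values as JSON. send_rows: Moves the arm, as the interface text tells. Scaled input: -1 to 1 covers 0.5 m each way for a shift and 0.5 rad each way for a turn. Its arguments: {"type":"object","properties":{"deltas":{"type":"array","items":{"type":"array"}},"grip":{"type":"number"},"grip_force":{"type":"number"}},"required":["deltas"]}

```bash
mkdir -p pics; python3 - <<'E'
from workcell import *
import cv2,numpy as np
ims=[]
for n in("side","top"):
    im=grab_frame(n); cv2.imwrite(f"pics/{n}0.png",im[:,:,::-1])
    c=calibration(n); print(n,np.round(c["mtx"],1).tolist(),np.round(c["R"],4).tolist(),np.round(c["t"],1).tolist())
    for l in("station","tray","tray_bar","lid","lid_bar"):
        try:
            for r in trace(n,l)[:2]:
                ys,xs=np.nonzero(r["pixels"]); print(n,l,round(r["p"],2),r["bbox"],xs.mean().round(1),ys.mean().round(1))
        except Exception as e: print(n,l,e)
print(state())
E
```

```text
side [[520.4, 0.0, 272.4], [0.0, 520.4, 212.9], [0.0, 0.0, 1.0]] [[-0.8531, -0.5214, 0.0182], [-0.4165, 0.6599, -0.6254], [0.314, -0.5411, -0.7801]] [494.6, 271.1, 1048.8]
side station 0.63 [186.5, 153.3, 136.0, 178.4] 260.6 241.5
side station 0.41 [265.3, 219.4, 12.5, 15.7] 270.5 227.3
side tray 0.77 [200.9, 197.5, 89.2, 77.5] 248.1 241.1
side tray_bar 0.79 [203.5, 208.5, 86.9, 62.8] 246.9 241.6
side lid 0.56 [199.3, 248.4, 88.0, 51.3] 245.1 276.2
top [[489.8, 0.0, 282.8], [0.0, 489.8, 204.9], [0.0, 0.0, 1.0]] [[-0.0276, -0.9992, -0.0273], [-0.9948, 0.0301, -0.0972], [0.0979, 0.0244, -0.9949]] [79.1, 554.8, 1171.6]
top station 0.88 [197.0, 136.9, 170.3, 119.9] 284.2 198.9
top tray 0.64 [208.9, 185.3, 67.2, 59.7] 225.0 216.9
top tray 0.46 [234.4, 111.8, 67.6, 39.8] 267.7 131.4
top tray_bar 0.96 [196.1, 169.9, 86.8, 69.1] 244.8 204.3
top tray_bar 0.18 [239.1, 110.4, 60.1, 38.8] 268.1 131.4
top lid 0.75 [204.3, 183.8, 68.8, 65.0] 224.8 217.6
top lid_bar 0.7 [206.6, 185.7, 64.0, 60.0] 221.9 214.3
{'time_s': 0.6, 'qpos': array([ 6.57753992e+01,  1.83105380e+01,  8.96390884e+01,  2.45454100e-04,
        7.20411224e+01, -1.14533486e+00]), 'qvel': array([ 0.02551214, -0.01294338,  0.03907785, -0.06167658,  0.13269177,
       -0.03494923]), 'effort': array([-1.40553118e-05, -4.12122917e+01, -2.32135355e+01,  7.27398950e-02,
        3.80393816e-02, -2.03195668e-05]), 'ee_pos': array([225.40689312, 529.00814387, 227.98899434]), 'ee_rot': array([ 1.79990746e+02, -4.85411181e-05,  1.56920658e+02]), 'force': array([ 0.53445388, -0.53014622,  0.71603336]), 'torque': array([ 0.04163679,  0.01081   , -0.02442529]), 'gripper_force': 0.0, 'gripper_width': 90.93514409055011}
```

View pics/side0.png

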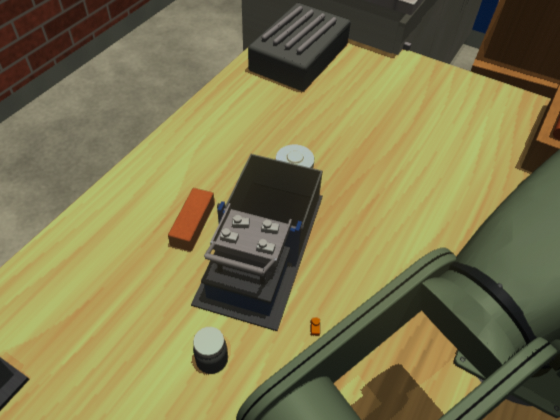

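View pics/top0.png

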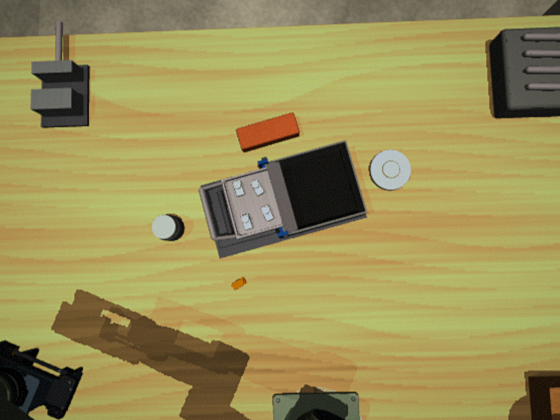

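Side view: tray with four castings at about (250,235), its bar running about (208,262)-(270,270), with the bin above it. Top view: bar at left around (203,187)-(220,237), bin corners around (347,142) and (366,213), orange look-alike at (239,283). I'll zoom in on both.

```bash
python3 - <<'E'
import cv2,numpy as np
a=cv2.imread("pics/side0.png")[145:335,185:335]; b=cv2.imread("pics/top0.png")[130:265,190:375]
a=cv2.convertScaleAbs(cv2.resize(a,None,fx=3,fy=3,interpolation=2),alpha=1.6,beta=15)
b=cv2.convertScaleAbs(cv2.resize(b,None,fx=4,fy=4,interpolation=2),alpha=1.6,beta=15)
cv2.imwrite("pics/sidez.png",a);cv2.imwrite("pics/topz.png",b)
E
```

```text
(no output)
```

View pics/sidez.png

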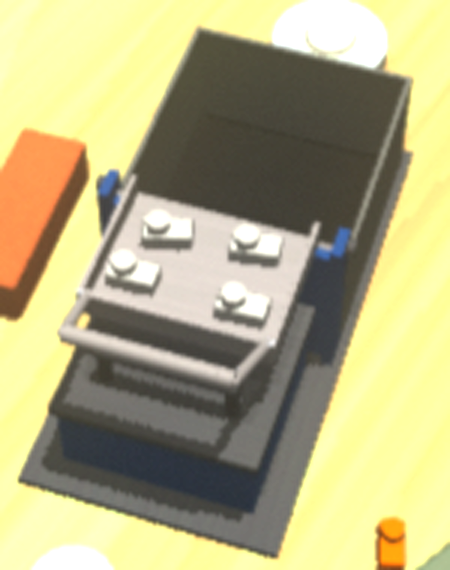

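View pics/topz.png

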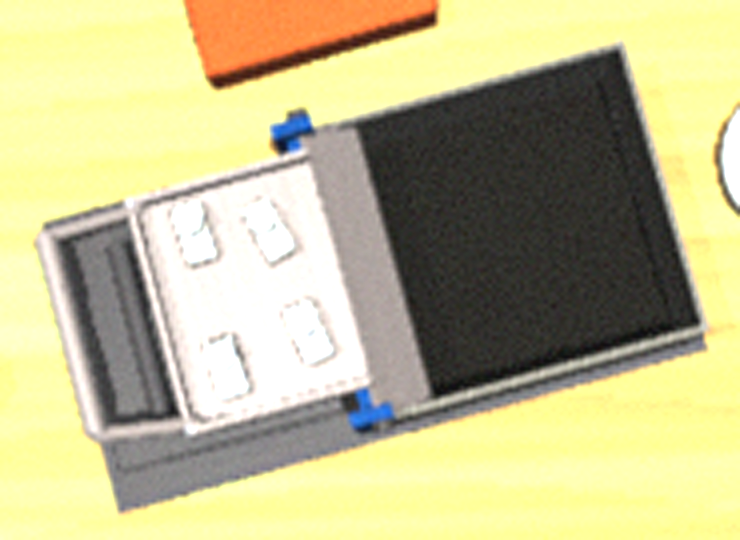

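Side zoom: the bar runs (68,333)-(237,377), far bin corners at (200,32) and (410,80). Top zoom: the bar runs (42,238)-(95,432), bin corners at (621,47) and (704,328). I'll triangulate these and fit the station pose.

```bash
cat > h.py <<'E'
import numpy as np,cv2
from workcell import *
from scipy.optimize import least_squares
C={n:calibration(n) for n in("side","top")}
def proj(n,X):
    c=C[n]; p=(np.atleast_2d(X)@c["R"].T+c["t"])@c["mtx"].T; return p[:,:2]/p[:,2:]
def tri(us,ut):
    P=[C[n]["mtx"]@np.c_[C[n]["R"],C[n]["t"]] for n in("side","top")]
    X=cv2.triangulatePoints(P[0],P[1],np.array(us,float),np.array(ut,float)).ravel(); return X[:3]/X[3]
def s2w(p,X):
    c,s=np.cos(p[2]),np.sin(p[2]); X=np.atleast_2d(np.asarray(X,float))
    return np.c_[p[0]+c*X[:,0]-s*X[:,1],p[1]+s*X[:,0]+c*X[:,1],X[:,2]]
E
python3 - <<'E'
from h import *
S=lambda x,y:((x+.5)/3-.5+185,(y+.5)/3-.5+145)
T=lambda x,y:((x+.5)/4-.5+190,(y+.5)/4-.5+130)
pts={"bar+":(S(68,333),T(42,238)),"bar-":(S(237,377),T(95,432)),"bin+":(S(200,32),T(621,47)),"bin-":(S(410,80),T(704,328))}
W={k:tri(*v) for k,v in pts.items()}
for k in W: print(k,W[k].round(1))
b=(W["bar+"]+W["bar-"])/2; print("barmid",b.round(1),"len",np.linalg.norm(W["bar+"]-W["bar-"]).round(1),"binw",np.linalg.norm(W["bin+"]-W["bin-"]).round(1))
# fit x,y,yaw; half lengths/bin end as unknowns
def model(p): return s2w(p,[[p[3],150,170],[-p[3],150,170],[p[4],-p[5],104],[-p[4],-p[5],104]])
def f(p):
    M=model(p); return np.r_[(proj("side",M)-[v[0] for v in pts.values()]).ravel(),(proj("top",M)-[v[1] for v in pts.values()]).ravel()]
r=least_squares(f,[b[0],b[1]-150,0,60,90,200]); p=r.x
print(p.round(2),"yaw",np.degrees(p[2]).round(2),"rms",np.sqrt(np.mean(r.fun**2)).round(2)); print(r.fun.reshape(-1,2).round(1).tolist())
print("predicted bar",s2w(p,[[0,150,170]]).round(1)); np.save("p.npy",p)
E
```

```text
bar+ [581.6 237.7 169.7]
bar- [475.2 210.  171. ]
bin+ [694.1 -87.5  97.7]
bin- [ 527.9 -128.1  100.6]
barmid [528.4 223.9 170.4] len 109.9 binw 171.1
[5.6430e+02 7.8120e+01 2.4000e-01 5.4920e+01 8.4950e+01 1.8968e+02] yaw 13.93 rms 0.55
[[-0.4, -0.5], [-0.7, 0.4], [0.0, -1.1], [-0.3, -0.5], [0.6, 0.6], [0.2, 0.9], [-0.5, 0.2], [-0.4, 0.4]]
predicted bar [[528.2 223.7 170. ]]
```

Both checks hold: the bar measures 170.4 mm high against 170 given, the bin is 171 mm wide, and the fit is good to 0.5 px. Next is a small planner that converts targets into rows.

```bash
cat >> h.py <<'E'
from scipy.spatial.transform import Rotation as R
p=np.load("p.npy")
def rot(yaw_st=180.,tilt=0.):  # tool down, closing line along station y; tilt about station x (deg)
    return R.from_euler("z",np.degrees(p[2]))*R.from_euler("x",tilt)*R.from_euler("xyz",[180,0,yaw_st],degrees=True) if not tilt else \
           R.from_euler("z",np.degrees(p[2]),degrees=True)*R.from_euler("x",tilt,degrees=True)*R.from_euler("xyz",[180,0,yaw_st],degrees=True)
def down(): return R.from_euler("xyz",[180,0,180+np.degrees(p[2])],degrees=True)
def rows(way,start=None):  # way: list of (pos,Rotation); one row each, from the measured pose
    s=state(); x=s["ee_pos"]; q=R.from_euler("xyz",s["ee_rot"],degrees=True)
    if start: x,q=start
    out=[]
    for X,Q in way:
        d=np.round(q.inv().apply(np.asarray(X)-x)/500,3); w=np.round((q.inv()*Q).as_rotvec()/.5,3)
        out.append([d.tolist(),w.tolist()]); x=x+q.apply(d*500); q=q*R.from_rotvec(w*.5)
    print(str(out).replace(" ",""))
    return x,q
E
# keep one clean orientation helper
python3 - <<'E'
s=open('h.py').read()
i=s.index("def rot("); j=s.index("def down"); open('h.py','w').write(s[:i]+s[j:])
E
python3 - <<'E'
from h import *
s=state(); a=s["ee_pos"]; Q0=R.from_euler("xyz",s["ee_rot"],degrees=True)
T=s2w(p,[[0,150,225]])[0]; w=(Q0.inv()*down()).as_rotvec()
e=rows([(a+(T-a)*k/10,Q0*R.from_rotvec(w*k/10)) for k in range(1,11)]); print(e[0],T,s["time_s"])
E
```

```text
[[[-0.08,-0.032,0.001],[0.0,0.0,-0.129]],[[-0.077,-0.038,0.0],[0.0,0.0,-0.129]],[[-0.075,-0.042,0.001],[0.0,0.0,-0.13]],[[-0.072,-0.047,0.0],[0.0,0.0,-0.129]],[[-0.068,-0.052,0.001],[0.0,0.0,-0.129]],[[-0.066,-0.056,0.001],[0.0,0.0,-0.129]],[[-0.061,-0.06,0.0],[0.0,0.0,-0.129]],[[-0.058,-0.064,0.001],[0.0,0.0,-0.129]],[[-0.053,-0.068,0.0],[0.0,0.0,-0.13]],[[-0.049,-0.071,0.001],[0.0,0.0,-0.129]]]
[528.46770987 223.58380662 224.96246263] [528.20063464 223.7133497  225.        ] 0.6
```

Call:
send_rows(
  deltas=[
    [[-0.08,-0.032,0.001],[0,0,-0.129]],
    [[-0.077,-0.038,0],[0,0,-0.129]],
    [[-0.075,-0.042,0.001],[0,0,-0.13]],
    [[-0.072,-0.047,0],[0,0,-0.129]],
    [[-0.068,-0.052,0.001],[0,0,-0.129]],
    [[-0.066,-0.056,0.001],[0,0,-0.129]],
    [[-0.061,-0.06,0],[0,0,-0.129]],
    [[-0.058,-0.064,0.001],[0,0,-0.129]],
    [[-0.053,-0.068,0],[0,0,-0.13]],
    [[-0.049,-0.071,0.001],[0,0,-0.129]],
  ],
  grip=0.45,
)

```text
time_s: 1.6
ee_pos: [529.6, 222.2, 225.2]
ee_rot: [180.0, 0.0, -165.9]
force: [-0.2, 0.1, -0.5]
gripper_width: 50.0
gripper_force: 0.0
```

Call:
send_rows(
  deltas=[
    [[0,0,0],[0,0,0]],
    [[0,0,0],[0,0,0]],
  ],
)

```text
time_s: 1.8
ee_pos: [528.8, 223.0, 224.7]
ee_rot: [180.0, -0.0, -166.2]
force: [0.1, 0.2, -0.9]
gripper_width: 50.1
gripper_force: 0.0
```

Call:
send_rows(
  deltas=[
    [[0.001,-0.001,0.03],[0,0,0]],
    [[0,0,0.04],[0,0,0]],
    [[0,0,0.03],[0,0,0]],
    [[0,0,0.02],[0,0,0]],
    [[0,0,0],[0,0,0]],
  ],
)

```text
time_s: 2.3
ee_pos: [526.6, 223.6, 163.8]
ee_rot: [-180.0, -0.2, -166.0]
force: [0.7, 0.2, 0.5]
gripper_width: 49.8
gripper_force: 0.0
```

```bash
python3 - <<'E'
from h import *
im=[]
for n in("side","top"):
    f=grab_frame(n)[:,:,::-1]; a=f[150:320,170:330] if n=="side" else f[130:260,180:340]
    im.append(cv2.convertScaleAbs(cv2.resize(a,(400,425 if n=="side" else 325),interpolation=2),alpha=1.5,beta=10))
im[1]=cv2.copyMakeBorder(im[1],0,100,0,0,cv2.BORDER_CONSTANT)
cv2.imwrite("pics/g1.png",np.hstack(im)); s=state(); print(s["ee_pos"],s["force"],s["time_s"])
E
```

```text
[528.01049074 223.65958438 165.44443296] [-0.61216915  0.35494637  1.04150242] 2.4
```

View pics/g1.png

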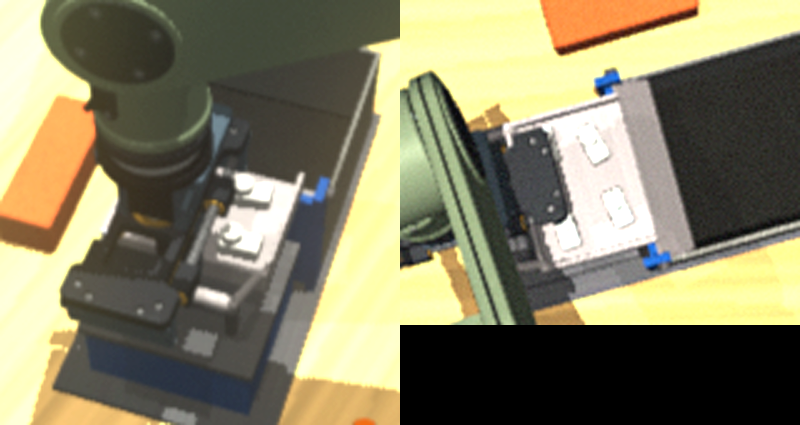

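The fingers straddle the bar (left panel, bar between the fingers around (140-215, 240-300)) and the castings are undisturbed. Closing now.

Call:
send_rows(
  deltas=[
    [[0,0,0],[0,0,0]],
    [[0,0,0],[0,0,0]],
    [[0,0,0],[0,0,0]],
    [[0,0,0],[0,0,0]],
    [[0,0,0],[0,0,0]],
  ],
  grip=1,
  grip_force=12,
)

```text
time_s: 2.9
ee_pos: [528.0, 223.8, 165.2]
ee_rot: [179.9, 0.0, -166.1]
force: [-3.1, 11.7, 0.8]
gripper_width: 13.0
gripper_force: 5.3
```

```bash
python3 - <<'E'
from h import *
s=state(); print(s["ee_pos"],s["force"],s["gripper_width"],s["time_s"])
th=np.linspace(0,1.95,41)[1:]
y=150*np.cos(th)-40*np.sin(th); z=130+150*np.sin(th)+40*np.cos(th)
d=np.diff(np.c_[np.r_[150,y],np.r_[170,z]],axis=0)
# tool at st yaw 180: tool y=station +y? check
print((down().inv()*R.from_euler("z",np.degrees(p[2]),degrees=True)).apply([0,1,0]).round(3))
e=(s["ee_pos"],down()); W=[(x,down()) for x in s2w(p,np.c_[0*y,y,z-5])+(s["ee_pos"]-s2w(p,[[0,150,165]])[0])]
for k in range(0,40,10): e=rows(W[k:k+10],e)
E
```

```text
[528.00131828 223.76353195 165.15607388] [-3.14559674 11.72508277  0.77618227] 13.023326181266857 2.9
[0. 1. 0.]
[[[0.0,-0.004,-0.015],[0.0,0.0,0.0]],[[0.0,-0.005,-0.014],[0.0,0.0,0.0]],[[-0.0,-0.006,-0.014],[0.0,0.0,0.0]],[[-0.0,-0.006,-0.014],[0.0,0.0,0.0]],[[0.0,-0.007,-0.013],[0.0,0.0,0.0]],[[-0.0,-0.008,-0.013],[0.0,0.0,0.0]],[[0.0,-0.008,-0.013],[0.0,0.0,0.0]],[[-0.0,-0.009,-0.012],[0.0,0.0,0.0]],[[0.0,-0.009,-0.012],[0.0,0.0,0.0]],[[-0.0,-0.01,-0.011],[0.0,0.0,0.0]]]
[[[-0.0,-0.011,-0.011],[0.0,0.0,0.0]],[[-0.0,-0.011,-0.01],[0.0,0.0,0.0]],[[-0.0,-0.012,-0.01],[0.0,0.0,0.0]],[[-0.0,-0.012,-0.009],[0.0,0.0,0.0]],[[-0.0,-0.012,-0.009],[0.0,0.0,0.0]],[[-0.0,-0.013,-0.008],[0.0,0.0,0.0]],[[-0.0,-0.013,-0.007],[0.0,0.0,0.0]],[[-0.0,-0.014,-0.007],[0.0,0.0,0.0]],[[-0.0,-0.014,-0.006],[0.0,0.0,0.0]],[[0.0,-0.014,-0.005],[0.0,0.0,0.0]]]
[[[-0.0,-0.014,-0.005],[0.0,0.0,0.0]],[[0.0,-0.015,-0.004],[0.0,0.0,0.0]],[[-0.0,-0.015,-0.003],[0.0,0.0,0.0]],[[-0.0,-0.015,-0.002],[0.0,0.0,0.0]],[[-0.0,-0.015,-0.002],[0.0,0.0,0.0]],[[-0.0,-0.015,-0.001],[0.0,0.0,0.0]],[[-0.0,-0.015,-0.0],[0.0,0.0,0.0]],[[-0.0,-0.015,-0.0],[0.0,0.0,0.0]],[[-0.0,-0.015,0.001],[0.0,0.0,0.0]],[[-0.0,-0.015,0.002],[0.0,0.0,0.0]]]
[[[-0.0,-0.015,0.003],[0.0,0.0,0.0]],[[-0.0,-0.015,0.003],[0.0,0.0,0.0]],[[-0.0,-0.014,0.004],[0.0,0.0,0.0]],[[-0.0,-0.015,0.005],[0.0,0.0,0.0]],[[-0.0,-0.014,0.006],[0.0,0.0,0.0]],[[-0.0,-0.014,0.006],[0.0,0.0,0.0]],[[-0.0,-0.013,0.007],[0.0,0.0,0.0]],[[-0.0,-0.013,0.007],[0.0,0.0,0.0]],[[-0.0,-0.013,0.008],[0.0,0.0,0.0]],[[-0.0,-0.012,0.009],[0.0,0.0,0.0]]]
```

Call:
send_rows(
  deltas=[
    [[0,0.001,0],[0,0,0]],
    [[0,0.001,0],[0,0,0]],
    [[0,0,0],[0,0,0]],
  ],
)

```text
time_s: 3.2
ee_pos: [527.8, 224.5, 165.1]
ee_rot: [179.9, 0.0, -166.1]
force: [-1.7, 3.6, 0.4]
gripper_width: 11.6
gripper_force: 12.0
```

Centred and gripped. Starting the swing.

Call:
send_rows(
  deltas=[
    [[0,-0.004,-0.015],[0,0,0]],
    [[0,-0.005,-0.014],[0,0,0]],
    [[0,-0.006,-0.014],[0,0,0]],
    [[0,-0.006,-0.014],[0,0,0]],
    [[0,-0.007,-0.013],[0,0,0]],
    [[0,-0.008,-0.013],[0,0,0]],
    [[0,-0.008,-0.013],[0,0,0]],
    [[0,-0.009,-0.012],[0,0,0]],
    [[0,-0.009,-0.012],[0,0,0]],
    [[0,-0.01,-0.011],[0,0,0]],
  ],
)

```text
time_s: 4.2
ee_pos: [536.2, 190.6, 231.8]
ee_rot: [179.7, 0.1, -166.1]
force: [-2.5, 7.8, 3.7]
gripper_width: 11.4
gripper_force: 12.0
```

Call:
send_rows(
  deltas=[
    [[0,-0.011,-0.011],[0,0,0]],
    [[0,-0.011,-0.01],[0,0,0]],
    [[0,-0.012,-0.01],[0,0,0]],
    [[0,-0.012,-0.009],[0,0,0]],
    [[0,-0.012,-0.009],[0,0,0]],
    [[0,-0.013,-0.008],[0,0,0]],
    [[0,-0.013,-0.007],[0,0,0]],
    [[0,-0.014,-0.007],[0,0,0]],
    [[0,-0.014,-0.006],[0,0,0]],
    [[0,-0.014,-0.005],[0,0,0]],
  ],
)

```text
time_s: 5.2
ee_pos: [551.7, 128.1, 273.6]
ee_rot: [179.9, 0.1, -166.1]
force: [-1.2, 3.9, 6.2]
gripper_width: 11.7
gripper_force: 12.0
```

Call:
send_rows(
  deltas=[
    [[0,0,0],[0,0,0]],
    [[0,0,0],[0,0,0]],
  ],
)

```text
time_s: 5.4
ee_pos: [551.9, 127.7, 273.7]
ee_rot: [180.0, 0.1, -166.1]
force: [-2.5, 4.0, 6.6]
gripper_width: 11.4
gripper_force: 12.0
```

Call:
send_rows(
  deltas=[
    [[0,-0.014,-0.006],[0,0,0]],
    [[0,-0.015,-0.004],[0,0,0]],
    [[0,-0.015,-0.003],[0,0,0]],
    [[0,-0.015,-0.002],[0,0,0]],
    [[0,-0.015,-0.002],[0,0,0]],
    [[0,-0.015,-0.001],[0,0,0]],
    [[0,-0.015,0],[0,0,0]],
    [[0,-0.015,0],[0,0,0]],
    [[0,-0.015,0.001],[0,0,0]],
    [[0,-0.015,0.002],[0,0,0]],
  ],
)

```text
time_s: 6.4
ee_pos: [569.7, 54.8, 278.5]
ee_rot: [-180.0, -0.0, -166.1]
force: [1.6, 0.4, -0.3]
gripper_width: 11.7
gripper_force: 12.0
```

Call:
send_rows(
  deltas=[
    [[0,-0.015,0.003],[0,0,0]],
    [[0,-0.015,0.003],[0,0,0]],
    [[0,-0.014,0.004],[0,0,0]],
    [[0,-0.015,0.005],[0,0,0]],
    [[0,-0.014,0.006],[0,0,0]],
    [[0,-0.014,0.006],[0,0,0]],
    [[0,-0.013,0.007],[0,0,0]],
    [[0,-0.013,0.007],[0,0,0]],
  ],
)

```text
time_s: 7.2
ee_pos: [583.1, 0.1, 258.0]
ee_rot: [180.0, -0.0, -166.1]
force: [-0.7, 0.8, -0.9]
gripper_width: 11.6
gripper_force: 12.0
```

Call:
send_rows(
  deltas=[
    [[0,-0.013,0.008],[0,0,0]],
    [[0,-0.011,0.008],[0,0,0]],
    [[0,0,0],[0,0,0]],
    [[0,0,0],[0,0,0]],
  ],
)

```text
time_s: 7.6
ee_pos: [585.9, -11.1, 250.1]
ee_rot: [180.0, -0.0, -166.1]
force: [-1.3, -0.0, -0.8]
gripper_width: 11.5
gripper_force: 12.0
```

```bash
python3 - <<'E'
from h import *
im=[]
for n in("side","top"):
    f=grab_frame(n)[:,:,::-1]; a=f[140:320,170:340] if n=="side" else f[120:280,180:390]
    im.append(cv2.convertScaleAbs(cv2.resize(a,(400,424 if n=="side" else 305),interpolation=2),alpha=1.8,beta=20))
im[1]=cv2.copyMakeBorder(im[1],0,119,0,0,cv2.BORDER_CONSTANT)
cv2.imwrite("pics/g2.png",np.hstack(im)); s=state(); print(s["ee_pos"],s["force"],s["time_s"],s2w(p,[[0,-92.7,249.5]]))
E
```

```text
[585.96088346 -11.08977755 250.17533606] [-1.64954981 -0.37986962 -0.76149967] 7.7 [[586.61265461 -11.85261967 249.5       ]]
```

View pics/g2.png

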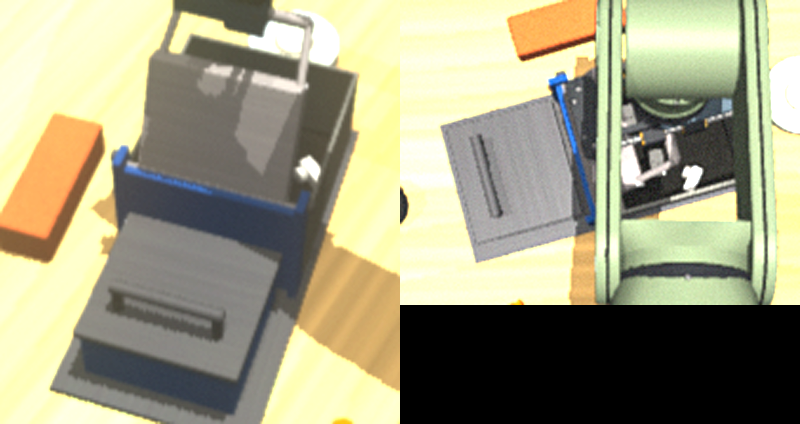

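The tray stands over the bin. The lid and its bar are free: left panel bar (113,290)-(222,316), right panel (477,137)-(498,215). Some castings show in the bin at (308,168) and (692,178). I'll nudge to the stop, release and rise, and triangulate the lid bar.

Call:
send_rows(
  deltas=[
    [[0,-0.001,0.001],[0,0,0]],
    [[0,-0.001,0.001],[0,0,0]],
    [[0,0,0],[0,0,0]],
  ],
)

```text
time_s: 8.0
ee_pos: [586.0, -11.2, 250.0]
ee_rot: [179.9, 0.0, -166.1]
force: [-3.7, 3.3, 4.1]
gripper_width: 12.1
gripper_force: 12.0
```

Call:
send_rows(
  deltas=[
    [[0,0,0],[0,0,0]],
    [[0,0,0],[0,0,0]],
    [[0,0,0],[0,0,0]],
    [[0,0,0],[0,0,0]],
    [[0,0,-0.02],[0,0,0]],
    [[0,0,-0.04],[0,0,0]],
    [[0,0,-0.04],[0,0,0]],
  ],
  grip=0.5,
)

```text
time_s: 8.7
ee_pos: [586.4, -12.1, 300.5]
ee_rot: [-180.0, -0.0, -166.1]
force: [0.6, 0.4, 0.2]
gripper_width: 45.7
gripper_force: 0.0
```

```bash
python3 - <<'E'
from h import *
S=lambda x,y:((x+.5)/2.353-.5+170,(y+.5)/2.353-.5+140)
T=lambda x,y:((x+.5)/1.905-.5+180,(y+.5)/1.905-.5+120)
a=tri(S(113,290),T(77,137)); b=tri(S(222,316),T(98,215)); print(a,b,(a+b)/2, s2w(p,[[0,120,112]]))
s=state(); x=s["ee_pos"]; print(x,s["force"],s["time_s"],s["gripper_width"])
A=s2w(p,[[0,40,280]])[0]; B=s2w(p,[[0,120,170]])[0]
W=[(x+(A-x)*k/4,down()) for k in range(1,5)]+[(A+(B-A)*k/4,down()) for k in range(1,5)]
print(rows(W)[0],B)
E
```

```text
[584.90210432 205.27642031  99.87954745] [489.86531961 180.86030167 105.76716349] [537.38371196 193.06836099 102.82335547] [[535.42090905 194.5951829  112.        ]]
[586.42829078 -12.06346973 300.45772968] [0.5861232  0.3859746  0.16220342] 8.7 45.67704635154579
[[[-0.0,0.066,0.01],[-0.0,-0.0,0.0]],[[-0.0,0.067,0.01],[-0.0,-0.0,0.0]],[[-0.0,0.066,0.011],[-0.0,-0.0,0.0]],[[-0.0,0.067,0.01],[-0.0,-0.0,0.0]],[[-0.0,0.04,0.055],[-0.0,-0.0,0.0]],[[-0.0,0.04,0.055],[-0.0,-0.0,0.0]],[[-0.0,0.04,0.055],[-0.0,-0.0,0.0]],[[-0.0,0.04,0.055],[-0.0,-0.0,0.0]]]
[535.15251763 194.65581453 169.93117069] [535.42090905 194.5951829  170.        ]
```

```bash
python3 - <<'E'
from h import *
im=[]
for n,(x,y) in(("side",(195,215)),("top",(190,155))):
    f=grab_frame(n)[:,:,::-1]; cv2.imwrite(f"pics/{n}3.png",f)
    a=f[y:y+110,x:x+100]; im.append(cv2.convertScaleAbs(cv2.resize(a,(400,440),interpolation=2),alpha=2.2,beta=15))
    for r in trace(n,"lid_bar")[:2]: print(n,round(r["p"],2),r["bbox"])
cv2.imwrite("pics/g3.png",np.hstack(im)); print(state()["time_s"])
for n in C: print(proj(n,s2w(p,[[40,120,112],[-40,120,112],[0,156,72]])).round(1).tolist())
E
```

```text
side 0.8 [198.4, 228.1, 92.3, 74.8]
top 0.79 [202.5, 171.8, 74.4, 77.6]
8.9
[[222.0, 261.6], [260.3, 272.3], [235.5, 292.4]]
[[219.9, 195.7], [228.9, 229.3], [212.2, 217.9]]
```

View pics/g3.png

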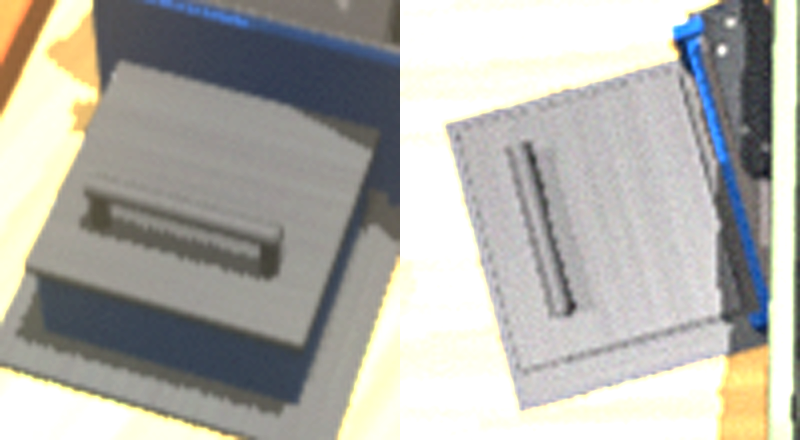

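The lid bar sits at side (241,267.6) and top (225.1,212.1). The model predicts (241.1,267.0) and (224.4,212.5), so they agree to about 1.5 mm at 112 mm height. Moving over the lid.

Call:
send_rows(
  deltas=[
    [[0,0.066,0.01],[0,0,0]],
    [[0,0.067,0.01],[0,0,0]],
    [[0,0.066,0.011],[0,0,0]],
    [[0,0.067,0.01],[0,0,0]],
    [[0,0.04,0.055],[0,0,0]],
    [[0,0.04,0.055],[0,0,0]],
    [[0,0.04,0.055],[0,0,0]],
    [[0,0.04,0.055],[0,0,0]],
    [[0,0,0],[0,0,0]],
    [[0,0,0],[0,0,0]],
  ],
)

```text
time_s: 9.9
ee_pos: [534.6, 194.6, 168.1]
ee_rot: [-180.0, -0.1, -166.0]
force: [0.4, 0.0, 0.2]
gripper_width: 45.9
gripper_force: 0.0
```

```bash
python3 - <<'E'
from h import *
print(tri((241,267.6),(225.1,212.1)))
s=state(); x=s["ee_pos"]; A=s2w(p,[[0,120,107]])[0]
print(x,A,s["force"]); rows([(x+(A-x)*k/4,down()) for k in range(1,5)])
E
```

```text
[536.47525847 193.55734796 107.35158452]
[534.62456082 194.58757232 168.14667813] [535.42090905 194.5951829  107.        ] [0.42521283 0.04850692 0.18401325]
[[[-0.0,-0.0,0.031],[-0.001,-0.004,0.002]],[[-0.001,-0.0,0.03],[-0.0,-0.0,0.0]],[[-0.0,-0.0,0.031],[-0.0,-0.0,0.0]],[[-0.001,-0.0,0.03],[-0.0,-0.0,0.0]]]
```

Call:
send_rows(
  deltas=[
    [[0,-0.001,0.04],[0,0,0]],
    [[0,0,0.04],[0,0,0]],
    [[0,0,0.03],[0,0,0]],
    [[0,0,0.014],[0,0,0]],
    [[0,0,0],[0,0,0]],
    [[0,0,0],[0,0,0]],
  ],
)

```text
time_s: 10.5
ee_pos: [536.2, 194.2, 108.2]
ee_rot: [180.0, 0.1, -166.1]
force: [-0.0, -0.3, 0.5]
gripper_width: 45.9
gripper_force: 0.0
```

Call:
send_rows(
  deltas=[
    [[0,0,0],[0,0,0]],
    [[0,0,0],[0,0,0]],
    [[0,0,0],[0,0,0]],
    [[0,0,0],[0,0,0]],
    [[0,0,0],[0,0,0]],
  ],
  grip=1,
  grip_force=12,
)

```text
time_s: 11.0
ee_pos: [535.0, 195.3, 107.1]
ee_rot: [179.9, 0.0, -166.1]
force: [-0.3, 3.8, -0.2]
gripper_width: 12.0
gripper_force: 12.0
```

Call:
send_rows(
  deltas=[
    [[0,0,0],[0,0,0]],
    [[0,0,0],[0,0,0]],
    [[0,0,0],[0,0,0]],
  ],
  grip_force=55,
)

```text
time_s: 11.3
ee_pos: [535.0, 195.4, 107.1]
ee_rot: [179.9, 0.0, -166.1]
force: [-1.8, 5.6, 0.7]
gripper_width: 11.0
gripper_force: 55.0
```

```bash
python3 - <<'E'
from h import *
s=state(); x0=s["ee_pos"]; print(x0,s["force"],s["gripper_force"],s["gripper_width"])
Z=R.from_euler("z",p[2]); Q0=R.from_euler("xyz",s["ee_rot"],degrees=True)
W=[]
for f in np.arange(1,14)*.01:
    X=R.from_rotvec([f,0,0]); d=X.apply([0,98,35])-[0,98,35]   # TCP rides 5 mm below the bar
    W.append((x0+Z.apply(d),Z*X*Z.inv()*Q0))
print(rows(W)[0])
E
```

```text
[535.0323787  195.37071349 107.13800107] [-1.8034012   5.63987334  0.68480201] 55.0004106760025 11.036872596579345
[[[-0.0,-0.001,-0.002],[-0.02,0.0,0.0]],[[-0.0,-0.0,-0.002],[-0.02,0.0,0.0]],[[-0.0,-0.001,-0.002],[-0.02,0.0,0.0]],[[-0.0,-0.001,-0.002],[-0.02,0.0,0.0]],[[-0.0,-0.001,-0.002],[-0.02,0.0,0.0]],[[-0.0,-0.0,-0.002],[-0.02,0.0,0.0]],[[-0.0,-0.001,-0.002],[-0.02,0.0,0.0]],[[-0.0,-0.001,-0.002],[-0.02,0.0,0.0]],[[-0.0,-0.0,-0.002],[-0.02,0.0,0.0]],[[-0.0,-0.001,-0.002],[-0.02,0.0,0.0]],[[-0.0,-0.001,-0.002],[-0.02,0.0,0.0]],[[-0.0,-0.001,-0.001],[-0.02,0.0,0.0]],[[-0.0,-0.0,-0.002],[-0.02,0.0,0.0]]]
[536.28725609 190.28680437 119.33910325]
```

Call:
send_rows(
  deltas=[
    [[0,-0.001,-0.002],[-0.02,0,0]],
    [[0,0,0],[0,0,0]],
    [[0,0,-0.002],[-0.02,0,0]],
    [[0,0,0],[0,0,0]],
    [[0,-0.001,-0.002],[-0.02,0,0]],
    [[0,0,0],[0,0,0]],
    [[0,-0.001,-0.002],[-0.02,0,0]],
    [[0,0,0],[0,0,0]],
  ],
)

```text
time_s: 12.1
ee_pos: [535.0, 194.6, 109.3]
ee_rot: [177.5, -0.1, -166.1]
force: [0.6, 9.5, -9.5]
gripper_width: 10.4
gripper_force: 55.0
```

Call:
send_rows(
  deltas=[
    [[0,-0.001,-0.002],[-0.02,0,0]],
    [[0,0,0],[0,0,0]],
    [[0,0,-0.002],[-0.02,0,0]],
    [[0,0,0],[0,0,0]],
    [[0,-0.001,-0.002],[-0.02,0,0]],
    [[0,0,0],[0,0,0]],
    [[0,0,0],[0,0,0]],
  ],
)

```text
time_s: 12.8
ee_pos: [535.5, 193.0, 113.1]
ee_rot: [175.9, -0.0, -166.1]
force: [-0.8, 6.7, -2.4]
gripper_width: 11.2
gripper_force: 55.0
```

Call:
send_rows(
  deltas=[
    [[0,-0.001,-0.002],[-0.02,0,0]],
    [[0,0,0],[0,0,0]],
    [[0,-0.001,-0.002],[-0.02,0,0]],
    [[0,0,0],[0,0,0]],
    [[0,-0.001,-0.002],[-0.02,0,0]],
    [[0,0,0],[0,0,0]],
    [[0,0,-0.002],[-0.02,0,0]],
    [[0,-0.001,-0.002],[-0.02,0,0]],
    [[0,0,0],[0,0,0]],
    [[0,0,0],[0,0,0]],
  ],
)

```text
time_s: 13.8
ee_pos: [536.1, 190.8, 118.1]
ee_rot: [173.0, -0.0, -166.1]
force: [-0.5, 7.8, -3.6]
gripper_width: 10.5
gripper_force: 55.0
```

```bash
python3 - <<'E'
from h import *
im=[]
for n,(x,y) in(("side",(185,205)),("top",(190,155))):
    f=grab_frame(n)[:,:,::-1]; cv2.imwrite(f"pics/{n}4.png",f)
    g=f if n=="side" else f[110:270,190:390]
    a=f[y:y+120,x:x+110] if n=="side" else f[120:250,240:380]
    im.append(cv2.convertScaleAbs(cv2.resize(a,(400,436 if n=="side" else 371),interpolation=2),alpha=2.2,beta=15))
im[1]=cv2.copyMakeBorder(im[1],0,65,0,0,cv2.BORDER_CONSTANT)
cv2.imwrite("pics/g4.png",np.hstack(im)); s=state(); print(s["time_s"],s["ee_pos"],s["ee_rot"],s["force"])
Z=R.from_euler("z",p[2])
for f in(0,.06,.12,.16):
    L=s2w(p,R.from_rotvec([f,0,0]).apply([[68,134,0],[0,134,0],[-68,134,0]])+[0,22,72]); q=proj("side",L)
    print(f,((q-[185,205])*400/110).round(0).tolist())
E
```

```text
13.9 [536.16463651 190.77752307 118.22045354] [ 1.72981166e+02 -1.67755492e-02 -1.66090571e+02] [-0.69187931  7.63995319 -2.59435902]
0 [[68.0, 284.0], [184.0, 318.0], [302.0, 352.0]]
0.06 [[67.0, 277.0], [183.0, 310.0], [303.0, 344.0]]
0.12 [[66.0, 268.0], [183.0, 301.0], [303.0, 336.0]]
0.16 [[66.0, 261.0], [183.0, 295.0], [304.0, 330.0]]
```

View pics/g4.png

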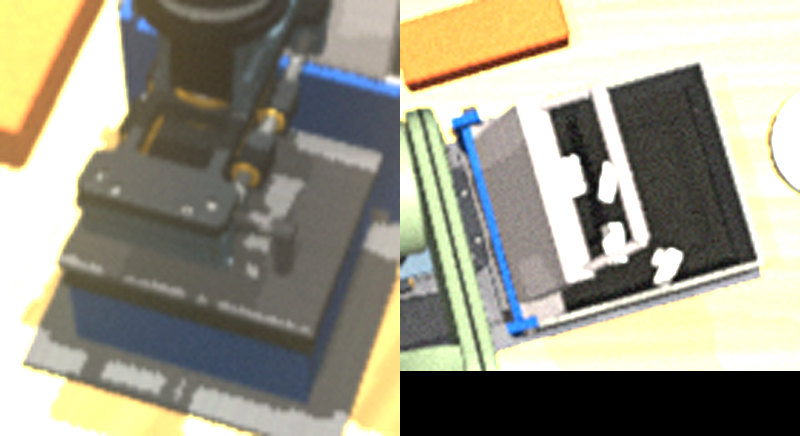

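The lid's front edge rose about 4 px in the side view (right corner about 301 to 297), matching about 0.11-0.12 rad. Four castings show in the bin, at (572,178), (608,183), (614,243) and (667,265). The first overlaps the tray wall's edge, so I'll check it closely along with the lid edge.

```bash
python3 - <<'E'
from h import *
t=cv2.imread("pics/top4.png")[145:235,280:350]
a=cv2.resize(t,(420,540),interpolation=2)
s3=cv2.imread("pics/side3.png")[270:320,240:285]; s4=cv2.imread("pics/side4.png")[270:320,240:285]
b=np.vstack([cv2.convertScaleAbs(cv2.resize(x,(243,270),interpolation=2),alpha=2.2,beta=10) for x in(s3,s4)])
cv2.imwrite("pics/g5.png",np.hstack([a,b]))
A=cv2.imread("pics/side3.png",0); B=cv2.imread("pics/side4.png",0)
tp=A[290:308,258:278]; r=cv2.matchTemplate(B[280:316,250:286],tp,cv2.TM_CCOEFF_NORMED); _,m,_,l=cv2.minMaxLoc(r); print("corner shift",l[0]-8,l[1]-10,round(m,2))
for n in C: print(n,[ (r["bbox"],round(r["p"],2)) for r in trace(n,"casting0")[:6]])
E
```

```text
corner shift 1 -3 0.88
side [([309.4, 317.4, 11.3, 18.0], 0.6), ([295.0, 203.8, 7.7, 14.6], 0.58)]
top [([308.3, 178.7, 6.5, 14.3], 0.59), ([298.8, 175.3, 5.4, 15.3], 0.47), ([312.5, 199.2, 6.4, 6.8], 0.47)]
```

View pics/g5.png

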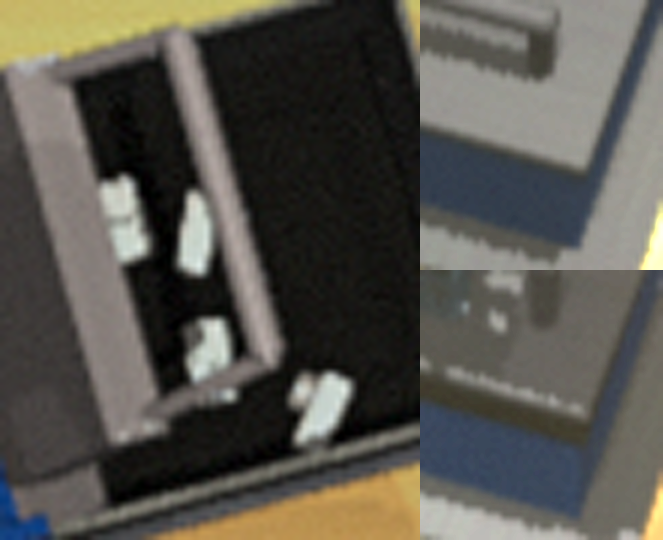

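All four castings lie inside the bin; the first is partly hidden below the tray wall. The lid corner rose about 4.5 px, or about 0.12 rad and 16 mm at the lip. I'll check that it holds steady before handing in.

Call:
send_rows(
  deltas=[
    [[0,0,0],[0,0,0]],
    [[0,0,0],[0,0,0]],
    [[0,0,0],[0,0,0]],
    [[0,0,0],[0,0,0]],
    [[0,0,0],[0,0,0]],
  ],
)

```text
time_s: 14.5
ee_pos: [536.2, 190.7, 118.2]
ee_rot: [173.0, -0.0, -166.1]
force: [-1.2, 7.4, -3.0]
gripper_width: 10.3
gripper_force: 55.0
```

```bash
python3 -c "
from workcell import *
s=state(); print(s['ee_pos'],s['force'],s['gripper_width'],s['gripper_force'])
print(job_done())"
```

```text
[536.15793387 190.74381225 118.2134151 ] [-1.24480533  7.43321432 -2.97605169] 10.318337160720032 54.9991375207901
the job is handed in; nothing more can be done
None
```

The job is handed in at about 14.5 s: the tray stands open at its stop, all four castings are in the bin, and the gripper holds the freed lid about 16 mm open at its front edge.

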